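# Tap the jig's index pins home in order

## Task

With the fingertips, lightly tap three of the drilling jig's index pins down until the rubber bush under the head rests on the board, strictly in this order: the round-headed one, then the square-headed one, then the bar-headed one. Leave the cross-headed pin standing up, never pull a pin up, press gently, and do not disturb the bridge blank or the two loose jig pegs.

Things in the scene. Friction and masses are not known exactly. Their poses are not given: they have to be found in the camera images.
- jig: The bridge-drilling jig: a pale plywood board, 100 (x) x 275 (y) x 26 mm, fixed. Origin: centre of underside; x away from the robot, z up. Four holes in a row at x = +24 mm, y = -105, -35, +35, +105 mm hold one index pin each; which pin is where varies. In front of them a tray with 7 mm fences holds the bridge blank (x = -49 to -8 mm). A guitar (fixed, neck under 0.1 m high) lies behind the jig.
- pin_round_top (a point): Centre of the top face of the index pin whose flat head is a round disc 26 mm across; dark steel, head 6 mm thick on a 8 mm thick, 16 mm wide black rubber bush and a 10 mm shaft. z up; the point moves with the pin. Standing up it is about 50 mm above the bench, when home 40 mm. First to be tapped down.
- pin_round (a joint): How far the round-headed pin is pushed down, in m: about 0 (0 to 0.0015) at the start, with the rubber bush under its head 10 mm above the board; 0.010 when home, the bush resting on the board. It slides with a friction of about 2.5 N and stays wherever it is left; besides, the head sinks into its bush by 1 mm per 3 N pressed (6 mm at most) and springs back. Negative: pulled up.
- pin_square_top (a point): Centre of the top face of the index pin whose flat head is a square 26 x 26 mm; dark steel, head 6 mm thick on a 8 mm thick, 16 mm wide black rubber bush and a 10 mm shaft. z up; the point moves with the pin. Standing up it is about 50 mm above the bench, when home 40 mm. Second to be tapped down.
- pin_square (a joint): How far the square-headed pin is pushed down, in m: about 0 (0 to 0.0015) at the start, with the rubber bush under its head 10 mm above the board; 0.010 when home, the bush resting on the board. It slides with a friction of about 2.5 N and stays wherever it is left; besides, the head sinks into its bush by 1 mm per 3 N pressed (6 mm at most) and springs back. Negative: pulled up.
- pin_bar_top (a point): Centre of the top face of the index pin whose flat head is a narrow bar 38 mm long (along the jig's y) and 12 mm wide; dark steel, head 6 mm thick on a 8 mm thick, 16 mm wide black rubber bush and a 10 mm shaft. z up; the point moves with the pin. Standing up it is about 50 mm above the bench, when home 40 mm. Third to be tapped down.
- pin_bar (a joint): How far the bar-headed pin is pushed down, in m: about 0 (0 to 0.0015) at the start, with the rubber bush under its head 10 mm above the board; 0.010 when home, the bush resting on the board. It slides with a friction of about 2.5 N and stays wherever it is left; besides, the head sinks into its bush by 1 mm per 3 N pressed (6 mm at most) and springs back. Negative: pulled up.
- pin_cross_top (a point): Centre of the top face of the index pin whose flat head is a plus-shaped cross 34 x 34 mm with arms 11 mm wide; dark steel, head 6 mm thick on a 8 mm thick, 16 mm wide black rubber bush and a 10 mm shaft. z up; the point moves with the pin. Standing up it is about 50 mm above the bench, when home 40 mm. It stays up.
- pin_cross (a joint): How far the cross-headed pin is pushed down, in m: about 0 (0 to 0.0015) at the start, with the rubber bush under its head 10 mm above the board; 0.010 when home, the bush resting on the board. It slides with a friction of about 2.5 N and stays wherever it is left; besides, the head sinks into its bush by 1 mm per 3 N pressed (6 mm at most) and springs back. Negative: pulled up.
- peg_tall: A loose black turned jig peg, 24 mm across and 50 mm tall, standing on the bench just beyond the +y end of the jig. Origin at the centre of its foot, z up. Leave alone.
- peg_short: A loose grey turned jig peg, 24 mm across and 32 mm tall, standing on the bench just beyond the -y end of the jig. Origin at the centre of its foot, z up. Leave alone.
- bridge_blank: A loose dark wooden bridge blank, 32 x 145 x 10 mm, lying in the jig's tray, long side along the jig's y. Origin at the centre of its underside. Leave alone.

How it is judged:
By the outcome, as a careful person would: the job done as asked, in the order asked, and still so for the second after the job is handed in, with the robot touching nothing.
It also fails if it takes over 45 s, if anything falls off the work surface, if the arm or the gripper's body presses on something with over 40 N, if the wrist force passes 120 N, or if a joint passes its speed limit or range.

## Robot

A 6-joint arm with a two-finger parallel gripper is mounted at the origin on a cart in front of the work surface, level with it; the furniture and walls round the work are solid. World frame = base frame: x ahead of the robot, y to its left, z up, the work surface at z = 0. Lengths are in mm, angles in rad, forces in N, time in s.
With the tool pointing down it reaches from about 350 to 775 mm from the base axis. Payload 7.3 kg.
Tool frame: the origin (TCP) lies at the very end of the fingers, on their centre line; the grasp point (between the pads) lies grip_point_offset behind it (grip_point_offset is the distance from the TCP to the grasp point, in mm); x points along the fingers, z is the direction in which the jaws open and shut, and the axes are right-handed (so a half turn about x gives the same grasp; the last joint's range is limited). The gripper opens to 92 mm and grips with 3 to 60 N. Pads are 19 mm wide; open, the fingers measure 130 mm over their backs; the gripper's body (75 mm by 190 mm) begins 47 mm behind the grasp point.
Start: joints at [1.058, 0.342, 1.524, -0, 1.275, -0.146], TCP at [188.269, 490.105, 188.641] pointing down, gripper open.
Joint ranges: [-2.53, 2.53], [-0.77, 2.02], [0.04, 2.7], [-1, 4.14], [0.28, 2.66], [-3.11, 3.11]. Speed limits (rad/s): [2.57, 2.57, 3.14, 3.14, 3.14, 3.14].

## Interface

Orientations are given as [roll, pitch, yaw] about the fixed x, y, z axes, in that order (R = Rz(yaw) Ry(pitch) Rx(roll)).
In Python, from plant import * gives the robot as it stands.
- The arm moves only by the tool send_rows, never from a script. Its argument "series" is text: rows parted by semicolons, each of 5 numbers parted by spaces: the gripper's target within -1 to 1 (fully open at 1, half-way at 0, shut at -1), then the shift along the tool's x, y, z in units of 30 mm (1.0 is 30 mm), then the turn about the tool's x in units of 5 degrees (1.0 is 5 degrees). A call has 1 to 8 rows; each row is the pose to reach, as a shift and turn from the pose commanded when the call began, along the tool's axes at that moment; what a row does not reach only later rows make up. A row lasts 1/8 s, in which the tool goes at most 62.5 mm and 10.7 degrees, less where a joint would pass 70% of its speed; a pose out of reach is approached as far as the arm can. A call with a gripper value outside its range is refused whole. The fingers move at their own pace and stop on an object; the grip force is fixed at half the most. Time passes only in rows, so rows that repeat a pose let the fingers close. It gives the time, the measured TCP pose, the force and the opening at its end, in the units of the state.
- get_obs(): the state, without advancing time (a new reading comes with each control period).
- capture(name): name is "scene" or "top" or "wrist"; returns a dict with "pixels" (400x640x3 uint8, red, green, blue), "mtx" (3x3 intrinsics, pixels), "R" (3x3) and "t" (3): a world point X has camera coordinates R X + t. Camera axes: x right, y down, z forward; pixel columns grow to the right and rows downward; lengths in mm; the calibration is good to about 2 mm. A picture is of the moment at which its call begins. There is no depth.
- close_job(): hands the job in, once; it reports no verdict.
Trained networks look in a picture, given as the dict that the camera call returned (one of the last four; its "shot" number tells which), for a name from the list of things; names that differ only in an ending like _2 or _b are one class to them, and where a whole thing is asked for, a point or a joint stands for the part that bears it (a point fixed in the world has none). Each returns a list of dicts, best first, with "score" (0 to 1); they miss things now and then, are a little off and sometimes report something else, mostly with a low value. They report only what shows in the picture. A call takes as long as a camera call.
- cut_out(picture, thing): "pixels" (400x640 bool, what is visible of it).
- place_of(picture, thing): "point" ([x, y, z] in mm, in world coordinates, good to about 4 mm: a listed point, or the origin of a listed thing).
The state is a dict: "time": time; "joint_positions": joint angles; "dq": joint speeds; "tau": joint torques, N m; "tool_pos": TCP position; "tcp_rot": TCP orientation; "contact_force": force on the tool from outside, world axes, zero at the start; "moment": the same for the moment, N m; "grip_width": finger opening in mm.
Only numpy, scipy, OpenCV 4.12 (cv2) and the standard library are available. Lean on these libraries where they do the work, as an engineer would, in place of code of your own. Each camera call takes 0.05 s, during which the arm holds its last target.

## Working session

There is one attempt and no reset: what is moved stays moved. The work goes in short steps, Python scripts to look and compute and a tool call to move; the robot and the scene stay as the last step left them, time stands still between calls to the robot, and variables do not carry over. Pictures are saved under pics/ and viewed, and the job is handed in when it is done.

Besides the shell and the picture viewer there is one more tool, called after "Emit:" as name(argument=value, ...) on one line, values as JSON. send_rows: Moves the arm, as the interface text tells. Its arguments: {"type":"object","properties":{"series":{"type":"string"}},"required":["series"]}

```bash
mkdir -p pics; ls; python3 - <<'E'
from plant import *
import cv2
o=get_obs();print({k:o[k] for k in('time','tool_pos','tcp_rot','contact_force','grip_width')})
for n in('scene','top'):
    p=capture(n);cv2.imwrite(f'pics/{n}0.png',p['pixels'][:,:,::-1]);print(n,p['mtx'],p['R'],p['t'])
    for t in('pin_round_top','pin_square_top','pin_bar_top','pin_cross_top','jig','peg_tall','peg_short','bridge_blank'):
        print(t,[(d['score'],d['point']) for d in place_of(p,t)][:3])
E
```

```text
pics
{'time': 0.0, 'tool_pos': array([188.03545376, 489.67920356, 187.94111412]), 'tcp_rot': array([ 3.00470547,  1.56927717, -2.0744845 ]), 'contact_force': array([-0.04965439, -0.35590296, -0.11249201]), 'grip_width': 91.40292100353398}
scene [[516.02403308   0.         324.54532701]
 [  0.         516.02403308 198.55834176]
 [  0.           0.           1.        ]] [[-0.86980948 -0.49284826  0.02306665]
 [-0.20689334  0.32189764 -0.92389234]
 [ 0.44791363 -0.80838265 -0.38195664]] [402.49916293 137.29089268 762.69913   ]
pin_round_top [(0.45, [439.5, -24.7, 48.1])]
pin_square_top [(0.57, [436.9, 46.0, 50.3]), (0.51, [387.7, 7.4, 20.7])]
pin_bar_top [(0.63, [446.9, -90.6, 52.2]), (0.2, [400.6, 176.0, -1.1])]
pin_cross_top [(0.57, [423.8, 115.4, 52.4])]
jig [(0.55, [413.1, 7.0, 0.5])]
peg_tall [(0.65, [399.4, 175.7, 3.0])]
peg_short []
bridge_blank [(0.86, [385.6, 6.9, 21.8])]
top [[487.52582438   0.         320.99651871]
 [  0.         487.52582438 197.67155006]
 [  0.           0.           1.        ]] [[-0.02980543 -0.99933019 -0.02123236]
 [-0.98777537  0.03269912 -0.15241585]
 [ 0.15300804  0.01642998 -0.98808835]] [ 68.78146672 446.37545489 838.63813237]
pin_round_top [(0.73, [439.8, -18.1, 47.8])]
pin_square_top [(0.48, [435.6, 43.4, 49.4])]
pin_bar_top [(0.58, [450.7, -94.5, 50.7])]
pin_cross_top [(0.58, [422.9, 114.6, 48.6])]
jig [(0.73, [416.3, 7.4, 3.2])]
peg_tall [(0.64, [399.9, 171.2, -0.6])]
peg_short [(0.65, [432.3, -150.0, -0.1])]
bridge_blank [(0.57, [385.6, 5.4, 20.8]), (0.26, [432.7, -151.1, 1.0])]
```

View pics/scene0.png

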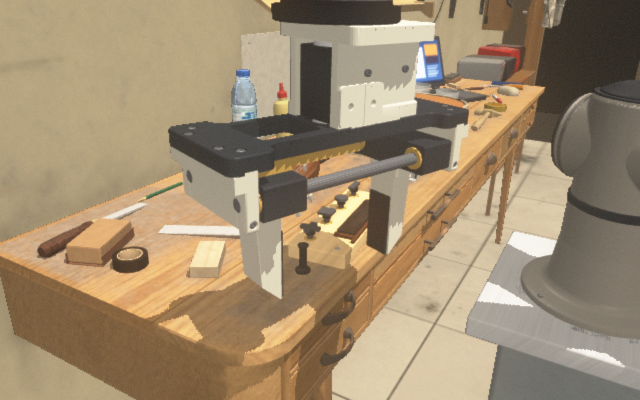

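View pics/top0.png

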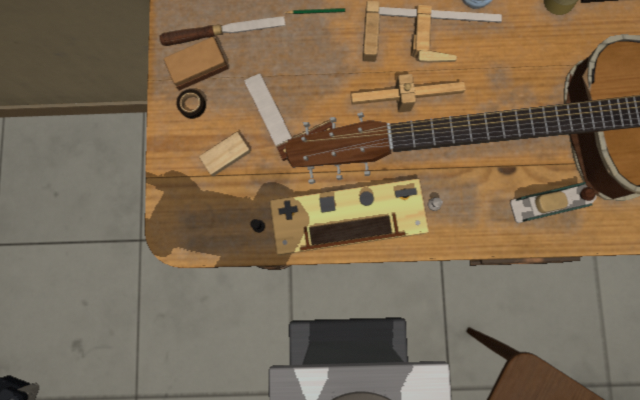

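The top view shows, from left (+y) to right: cross (288,211), square (327,203), round (366,198) and bar (404,191). The short peg is at (434,202) and the tall peg at (257,226). Next I'll refine the pin positions from their masks.

```bash
cat > h.py <<'E'
from plant import *
import numpy as np, cv2
from scipy.spatial.transform import Rotation as Ro
def ray(p,uv,z):
    d=p['R'].T@np.linalg.inv(p['mtx'])@np.array([uv[0],uv[1],1.]);c=-p['R'].T@np.array(p['t'])
    return c+d*(z-c[2])/d[2]
E
python3 - <<'E'
from h import *
p=capture('top');P={}
for t in('cross','square','round','bar'):
    r=cut_out(p,f'pin_{t}_top')
    m=r[0]['pixels'];v,u=np.nonzero(m);c=ray(p,(u.mean(),v.mean()),49.);P[t]=c
    print(t,r[0]['score'],m.sum(),u.mean(),v.mean(),c.round(1))
# fit jig
S=np.array([105,35,-35,-105]);Q=np.array([P[t][:2] for t in('cross','square','round','bar')])
d=(S[:,None]*Q).sum(0)/(S**2).sum();print('dir',d,np.linalg.norm(d),'yaw',np.degrees(np.arctan2(-d[0],d[1])),'mid',Q.mean(0))
n=d/np.linalg.norm(d)
for s in S:print(s,Q.mean(0)+s*n)
o=get_obs();R=Ro.from_euler('xyz',o['tcp_rot']).as_matrix();print(R.round(4))
try: print(grip_point_offset)
except Exception as e: print(e)
for uv in((312,182),(339,175),(367,172)):print('tuner',ray(p,uv,60))
cv2.imwrite('pics/crop.png',cv2.resize(p['pixels'][110:260,230:470,::-1],None,fx=3.3,fy=3.3,interpolation=cv2.INTER_CUBIC))
E
```

```text
cross 0.57 178 287.19101123595505 209.92134831460675 [426.3 114.6  49. ]
square 0.74 205 326.6780487804878 203.93170731707318 [434.7  44.8  49. ]
round 0.49 153 365.640522875817 197.7450980392157 [443.4 -24.   49. ]
bar 0.71 146 404.86986301369865 192.1164383561644 [451.1 -93.3  49. ]
dir [-0.11885509  0.98931027] 0.9964242811069971 yaw 6.850644169967612 mid [438.8887687   10.50579297]
105 [426.36419948 114.75614149]
35 [434.7139123   45.25590914]
-35 [443.06362511 -24.2443232 ]
-105 [451.41333792 -93.74455555]
[[ 0.000e+00 -9.335e-01  3.586e-01]
 [ 1.000e-04  3.586e-01  9.335e-01]
 [-1.000e+00  0.000e+00  1.000e-04]]
18.8
tuner [472.68555572  69.20262644  60.        ]
tuner [483.54704749  21.58421791  60.        ]
tuner [487.22520119 -27.56532465  60.        ]
```

View pics/crop.png

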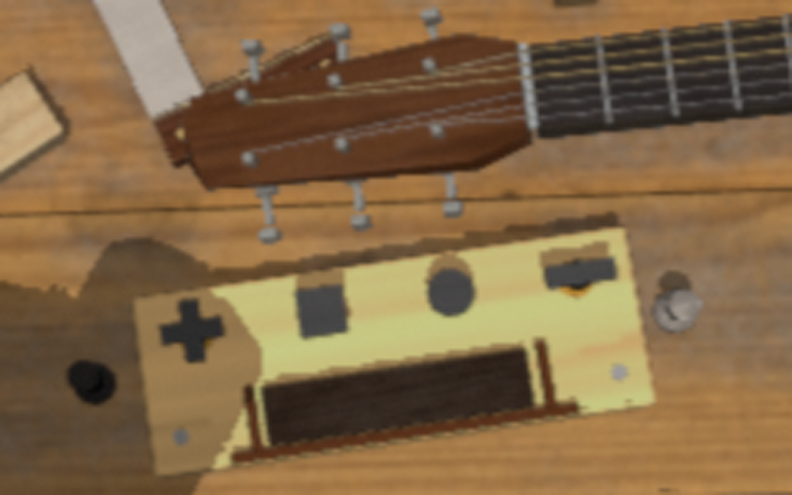

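The pin positions match the 70 mm spacing and the heights given. The jig yaw comes out at about 6.9°. I'll close the gripper, turn the jaws along the jig's y axis, and travel high to a point above the round pin.

Emit:
send_rows(series="-1 0 -14.08 -12.95 -5.57;-1 0 -14.08 -12.95 -5.57;-1 0 -14.08 -12.95 -5.57;-1 0 -14.08 -12.95 -5.57;-1 0 -14.08 -12.95 -5.57;-1 0 -14.08 -12.95 -5.57;-1 0 -14.08 -12.95 -5.57;-1 0 -14.08 -12.95 -5.57")

```text
time: 2.15
tool_pos: [405.9, 51.3, 189.0]
tcp_rot: [-1.498, 1.569, 0.192]
contact_force: [0.7, 0.2, -0.1]
grip_width: 16.5
```

```bash
cat >> h.py <<'E'
def plan(x,y,z,yaw=6.85):
    o=get_obs();R=Ro.from_euler('xyz',o['tcp_rot']).as_matrix();d=np.array([x,y,z])-o['tool_pos']
    a=np.degrees(np.arctan2(-R[0,2],R[1,2]))
    print('t',o['time'],'pos',o['tool_pos'].round(2),'F',o['contact_force'].round(2),'w',round(o['grip_width'],1),'yaw',a.round(2),'-> units',(R.T@d/30).round(3),'turn',round(-(yaw-a)/5,3))
E
python3 -c "
from h import *
plan(443.1,-24.2,100)"
```

```text
t 2.15 pos [405.88  51.27 189.03] F [ 0.65  0.23 -0.08] w 16.5 yaw 6.82 -> units [ 2.968 -0.929 -2.645] turn -0.006
```

Emit:
send_rows(series="-1 1.5 -0.93 -2.64 0;-1 1.5 -0.93 -2.64 0;-1 2.97 -0.93 -2.64 0;-1 2.97 -0.93 -2.64 0;-1 2.97 -0.93 -2.64 0")

```text
time: 2.78
tool_pos: [442.9, -21.9, 100.7]
tcp_rot: [-1.824, 1.569, -0.133]
contact_force: [0.8, 0.9, 0.3]
grip_width: 0.6
```

```bash
python3 - <<'E'
from h import *
plan(443.1,-24.2,60)
for n in('scene','top','wrist'):
    p=capture(n);cv2.imwrite(f'pics/{n}1.png',p['pixels'][:,:,::-1])
    if n!='wrist': continue
    for t in('round','square','bar','cross'):print(t,[(d['score'],d['point']) for d in place_of(p,f'pin_{t}_top')])
E
```

```text
t 2.775 pos [442.87 -21.92 100.73] F [0.84 0.88 0.28] w 0.6 yaw 6.87 -> units [ 1.358  0.003 -0.076] turn 0.003
round [(0.61, [441.8, -25.1, 49.0])]
square [(0.79, [434.5, 48.2, 52.3])]
bar [(0.77, [454.4, -91.0, 45.5]), (0.46, [402.9, 173.2, 1.4])]
cross [(0.61, [430.2, 116.0, 49.7])]
```

View pics/wrist1.png

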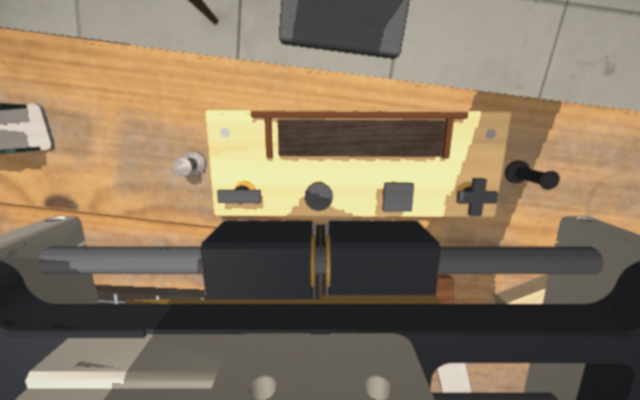

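View pics/scene1.png

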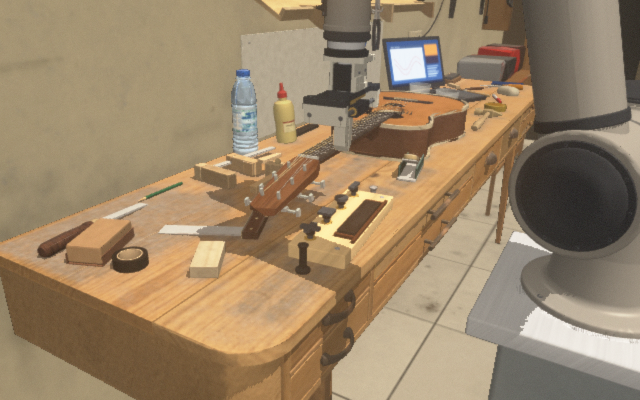

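```bash
python3 - <<'E'
from h import *
o=get_obs()
for n in('scene','top','wrist'):
    p=capture(n)
    for X in(o['tool_pos'],np.array([443.1,-24.2,50])):
        c=p['R']@X+p['t'];q=p['mtx']@c;print(n,(q[:2]/q[2]).round(1),c[2].round(0))
    if n=='wrist':
        for t in('cross','square','round','bar'):
            r=cut_out(p,f'pin_{t}_top')
            if r:
                v,u=np.nonzero(r[0]['pixels']);print(t,u.mean().round(1),v.mean().round(1),ray(p,(u.mean(),v.mean()),49.).round(1))
    if n=='scene':
        cv2.imwrite('pics/crop2.png',cv2.resize(p['pixels'][60:260,240:440,::-1],None,fx=3,fy=3,interpolation=cv2.INTER_CUBIC))
plan(443.1,-24.2,60)
E
```

```text
scene [341.4 169. ] 940.0
scene [340.7 194.1] 962.0
top [366.5 193.6] 807.0
top [365.8 197.8] 857.0
wrist [321.  218.5] 206.0
wrist [318.1 200.2] 255.0
cross 477.3 198.8 [425.5 113.5  49. ]
square 398.3 198.7 [433.7  45.1  49. ]
round 318.7 198.3 [441.6 -23.9  49. ]
t 3.475 pos [442.22 -22.06  99.54] F [0.13 0.45 0.03] w 0.3 yaw 6.83 -> units [ 1.318 -0.021 -0.074] turn -0.003
```

View pics/crop2.png

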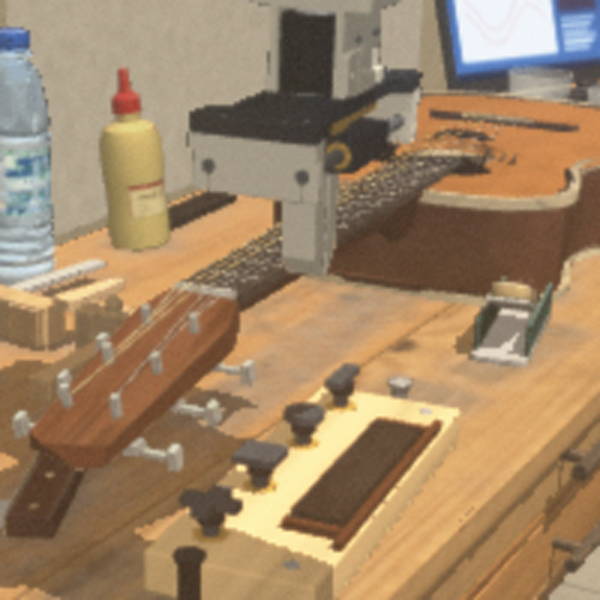

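View pics/top1.png

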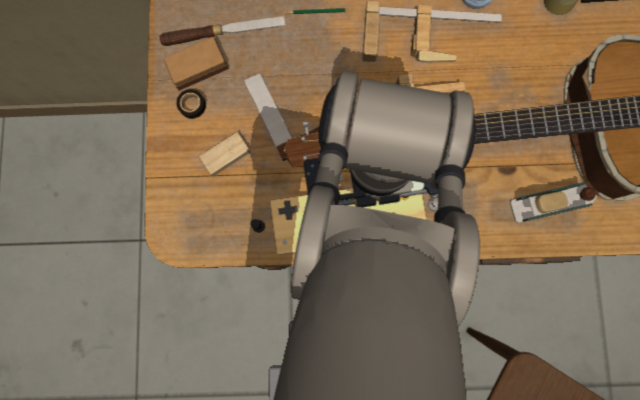

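The scene view shows the fingertip at about (343,149), but the reported TCP projects to (341,169). I'll check that against the first picture before descending.

```bash
python3 - <<'E'
from h import *
p=capture('scene')
def pr(X):
    c=p['R']@X+p['t'];q=p['mtx']@c;return (q[:2]/q[2]).round(1)
T=np.array([188.27,490.1,188.64]);z=np.array([.3586,.9335,0]);y=np.array([-.9335,.3586,0])
img=cv2.imread('pics/scene0.png')
for s in(-65,-46,46,65):
    for w in(-9.5,9.5):
        u=pr(T+s*z+w*y);print(s,w,u);cv2.circle(img,tuple(int(a) for a in u),2,(0,0,255),-1)
a=cv2.resize(img[100:320,150:480],None,fx=2,fy=2)
cv2.imwrite('pics/chk0.png',a)
img=p['pixels'][:,:,::-1].copy()
o=get_obs();T=o['tool_pos'];R=Ro.from_euler('xyz',o['tcp_rot']).as_matrix()
for s in(-19,19):
    for w in(-9.5,9.5):
        for h in(0,-40): 
            u=pr(T+s*R[:,2]+w*R[:,1]+h*R[:,0]);cv2.circle(img,tuple(int(a) for a in u),1,(0,0,255),-1)
cv2.imwrite('pics/chk1.png',cv2.resize(img[80:240,260:420],None,fx=3.5,fy=3.5,interpolation=cv2.INTER_NEAREST))
E
```

```text
-65 -9.5 [380.1 276.6]
-65 9.5 [397.1 286.6]
-46 -9.5 [363.3 284.2]
-46 9.5 [380.2 294.6]
46 -9.5 [266.9 327.2]
46 9.5 [282.7 341. ]
65 -9.5 [243.2 337.8]
65 9.5 [258.6 352.5]
```

View pics/chk0.png

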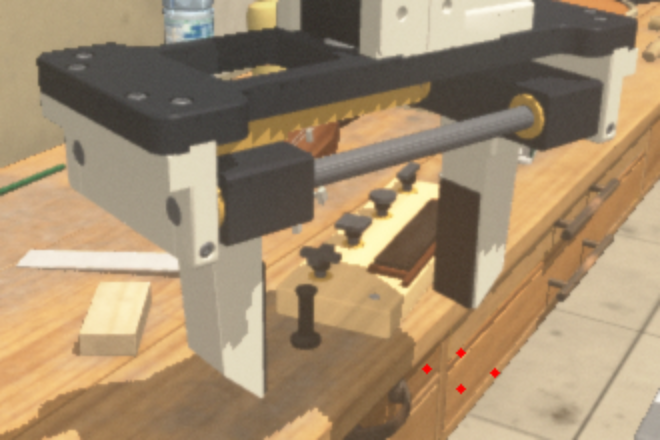

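View pics/chk1.png

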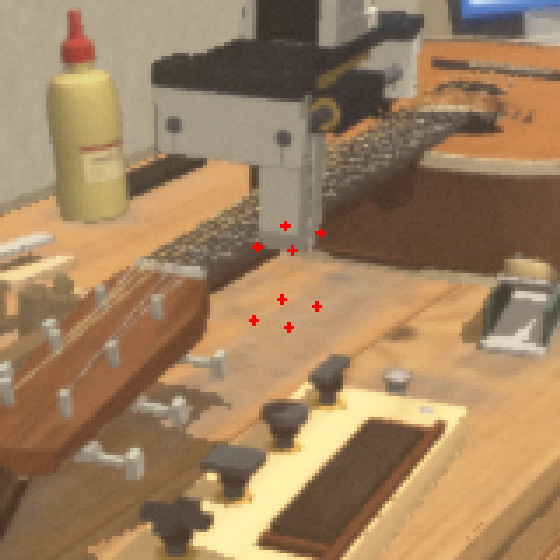

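```bash
python3 - <<'E'
from h import *
p=capture('top');q=capture('scene')
A=[(311.8,181.2),(339.4,177.3),(367.3,173)];B=[(298.6,210.9),(311.4,197.1),(322.9,183.4)]
M=lambda p:p['mtx']@np.c_[p['R'],p['t']]
X=cv2.triangulatePoints(M(p),M(q),np.array(A,float).T,np.array(B,float).T);X=(X[:3]/X[3]).T
n=np.array([-.1193,.9929]);ex=np.array([n[1],-n[0]]);c=np.array([438.9,10.5])
for x in X:
    u=M(p)@np.r_[x,1];print(x.round(1),'reproj',(u[:2]/u[2]).round(1),'from pin row jx,jy',((x[:2]-c)@ex).round(1),((x[:2]-c)@n).round(1))
# finger tip from scene: corners near
E
```

```text
[477.   69.9  42.8] reproj [311.9 181.4] from pin row jx,jy 44.9 54.4
[480.6  20.6  51.1] reproj [339.6 177.6] from pin row jx,jy 42.6 5.0
[484.5 -28.1  61.5] reproj [367.5 173.3] from pin row jx,jy 40.7 -43.8
```

The tuner knobs sit at 43–62 mm high and more than 40 mm behind the pin row, so the gripper body clears them. The visible fingertips end about 40 mm above the reported TCP, so I'll find contact by force and check with pictures. First I'll descend to just above the pin.

Emit:
send_rows(series="-1 0 0 -0.07 0;-1 0.5 0 -0.07 0;-1 1 0 -0.07 0;-1 1.4 0 -0.07 0;-1 1.4 0 -0.07 0")

```text
time: 4.25
tool_pos: [441.9, -24.1, 56.8]
tcp_rot: [1.198, 1.569, 2.888]
contact_force: [0.6, -0.2, 0.8]
grip_width: 0.1
```

```bash
cat >> h.py <<'E'
def look(nm,x0=260,y0=80,w=160,f=3.7):
    p=capture('scene');img=p['pixels'][:,:,::-1].copy()
    o=get_obs();T=o['tool_pos'];R=Ro.from_euler('xyz',o['tcp_rot']).as_matrix()
    for s in(-19,19):
        for w_ in(-9.5,9.5):
            for h,c in((0,(0,0,255)),(-40,(255,0,0))):
                k=p['R']@(T+s*R[:,2]+w_*R[:,1]+h*R[:,0])+p['t'];u=p['mtx']@k;u=u[:2]/u[2]
                img[int(round(u[1])),int(round(u[0]))]=c
    cv2.imwrite(f'pics/{nm}.png',cv2.resize(img[y0:y0+w,x0:x0+w],None,fx=f,fy=f,interpolation=cv2.INTER_CUBIC))
E
python3 - <<'E'
from h import *
plan(442.5,-24.2,50);look('d1')
E
```

```text
t 4.25 pos [441.87 -24.09  56.84] F [ 0.59 -0.18  0.76] w 0.1 yaw 6.83 -> units [ 0.228 -0.021 -0.006] turn -0.004
```

View pics/d1.png

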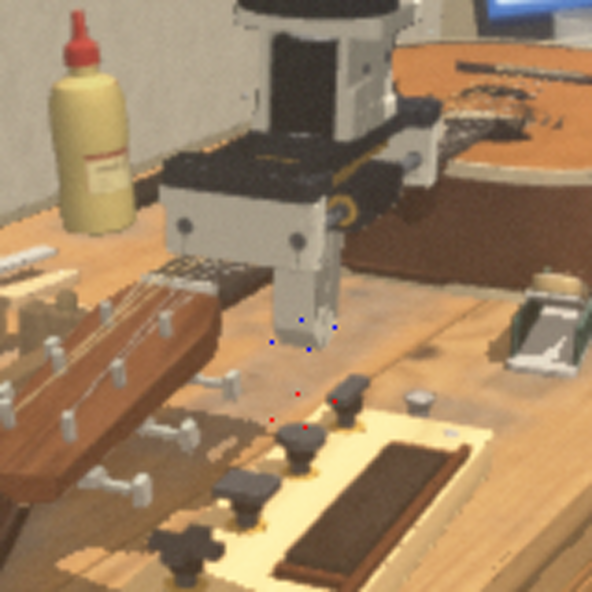

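Emit:
send_rows(series="-1 0.08 -0.02 0 0;-1 0.16 -0.02 0 0;-1 0.24 -0.02 0 0;-1 0.27 -0.02 0 0")

```text
time: 4.8
tool_pos: [443.0, -24.0, 49.3]
tcp_rot: [0.522, 1.571, 2.212]
contact_force: [-1.0, -0.3, -0.4]
grip_width: 0.5
```

Emit:
send_rows(series="-1 0.04 0 0 0;-1 0.08 0 0 0;-1 0.12 0 0 0;-1 0.12 0 0 0")

```text
time: 5.3
tool_pos: [443.0, -24.0, 45.7]
tcp_rot: [0.788, 1.571, 2.478]
contact_force: [0.3, 0.2, 0.3]
grip_width: 0.5
```

```bash
python3 - <<'E'
from h import *
plan(442.5,-24.2,50);look('d2',w=150)
E
```

```text
t 5.3 pos [443.02 -24.04  45.74] F [0.26 0.15 0.32] w 0.5 yaw 6.83 -> units [-0.142  0.018 -0.003] turn -0.003
```

View pics/d2.png

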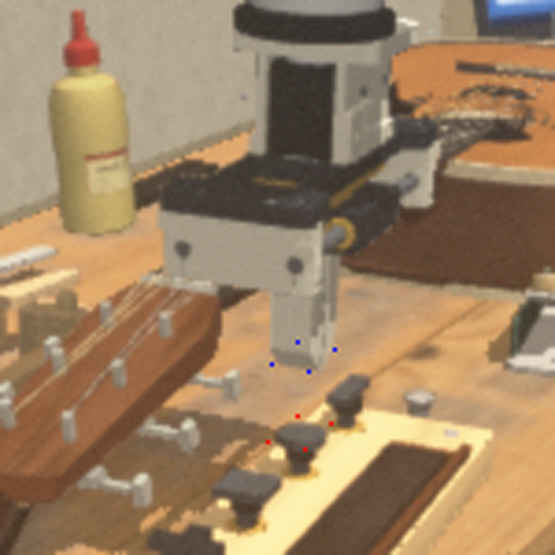

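There's no contact at TCP z = 45.7, and the gap is still visible. This confirms that the real fingertips end about 40 mm behind the reported TCP, so I expect contact at reported z ≈ 10. I'll go down to about 20.

Emit:
send_rows(series="-1 0.2 0 0 0;-1 0.4 0 0 0;-1 0.6 0 0 0;-1 0.75 0 0 0;-1 0.85 0 0 0;-1 0.85 0 0 0")

```text
time: 6.1
tool_pos: [443.0, -24.0, 20.1]
tcp_rot: [0.946, 1.57, 2.637]
contact_force: [0.5, -0.4, 0.3]
grip_width: 0.4
```

```bash
python3 - <<'E'
from h import *
plan(442.5,-24.2,50);look('d3',x0=290,y0=130,w=100,f=6)
E
```

```text
t 6.1 pos [442.97 -24.04  20.15] F [ 0.52 -0.4   0.27] w 0.4 yaw 6.83 -> units [-0.995  0.017 -0.003] turn -0.003
```

View pics/d3.png

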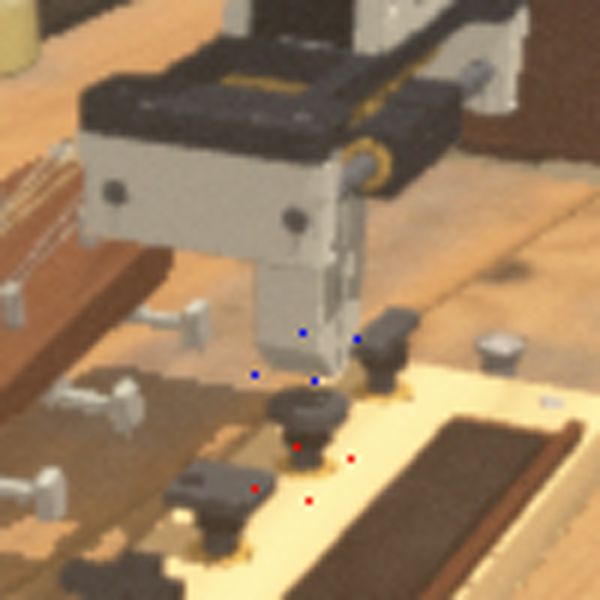

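Emit:
send_rows(series="-1 0.07 0 0 0;-1 0.14 0 0 0;-1 0.2 0 0 0;-1 0.2 0 0 0")

```text
time: 6.65
tool_pos: [443.0, -24.0, 14.2]
tcp_rot: [0.944, 1.57, 2.634]
contact_force: [-0.4, -0.1, -0.3]
grip_width: 0.6
```

Emit:
send_rows(series="-1 0.04 0 0 0;-1 0.07 0 0 0;-1 0.1 0 0 0;-1 0.1 0 0 0")

```text
time: 7.15
tool_pos: [443.0, -24.1, 11.3]
tcp_rot: [0.669, 1.571, 2.359]
contact_force: [0.4, 0.7, -0.0]
grip_width: 0.8
```

Emit:
send_rows(series="-1 0.03 0 0 0;-1 0.07 0 0 0;-1 0.07 0 0 0")

```text
time: 7.52
tool_pos: [443.2, -24.1, 9.3]
tcp_rot: [-1.49, 1.571, 0.2]
contact_force: [0.5, 0.8, 1.6]
grip_width: 0.7
```

Emit:
send_rows(series="-1 0.03 0 0 0;-1 0.07 0 0 0;-1 0.07 0 0 0")

```text
time: 7.9
tool_pos: [443.1, -24.1, 7.1]
tcp_rot: [-1.288, 1.571, 0.402]
contact_force: [0.5, -0.0, 2.3]
grip_width: 0.5
```

Contact came at z ≈ 9.8 and the pin is sliding at about 2.3 N. I'll continue until the force rises.

Emit:
send_rows(series="-1 0.05 0 0 0;-1 0.1 0 0 0;-1 0.13 0 0 0;-1 0.13 0 0 0")

```text
time: 8.4
tool_pos: [443.2, -24.1, 3.2]
tcp_rot: [-1.233, 1.571, 0.457]
contact_force: [1.5, 0.4, 1.6]
grip_width: 0.5
```

Emit:
send_rows(series="-1 0.03 0 0 0;-1 0.06 0 0 0;-1 0.06 0 0 0")

```text
time: 8.78
tool_pos: [443.2, -24.1, 1.4]
tcp_rot: [-1.348, 1.571, 0.342]
contact_force: [-0.3, -0.7, 2.6]
grip_width: 0.2
```

Emit:
send_rows(series="-1 0.02 0 0 0;-1 0.035 0 0 0;-1 0.035 0 0 0")

```text
time: 9.15
tool_pos: [443.2, -24.1, 0.5]
tcp_rot: [-1.574, 1.571, 0.116]
contact_force: [0.0, -0.0, 4.2]
grip_width: 0.2
```

```bash
python3 - <<'E'
from h import *
plan(442.5,-24.2,50)
E
```

```text
t 9.15 pos [443.17 -24.08   0.53] F [ 0.05 -0.01  4.16] w 0.2 yaw 6.83 -> units [-1.649e+00  2.200e-02 -1.000e-03] turn -0.004
```

Emit:
send_rows(series="-1 0.02 0 0 0;-1 0.02 0 0 0")

```text
time: 9.4
tool_pos: [443.2, -24.1, -0.0]
tcp_rot: [-1.656, 1.57, 0.034]
contact_force: [-0.8, 0.8, 6.8]
grip_width: 0.6
```

The round pin is home: the force rose steeply to 6.8 N at z = 0. I'll lift off, then look and move over the square pin.

Emit:
send_rows(series="-1 -0.4 0 0 0;-1 -1 0 0 0;-1 -1 0 1 0;-1 -1 0 2.33 0;-1 -1 0 2.33 0;-1 -1 0 2.33 0;-1 -0.6 0 2.33 0;-1 -0.6 0 2.33 0")

```text
time: 10.4
tool_pos: [434.0, 44.7, 16.7]
tcp_rot: [1.363, 1.568, 3.051]
contact_force: [-0.4, 0.3, 0.0]
grip_width: 0.7
```

```bash
python3 - <<'E'
from h import *
plan(434.7,45.2,12);look('d4',x0=290,y0=130,w=100,f=6)
E
```

```text
t 10.4 pos [433.95  44.72  16.73] F [-0.36  0.34  0.01] w 0.7 yaw 6.76 -> units [ 0.158 -0.027  0.013] turn -0.018
```

View pics/d4.png

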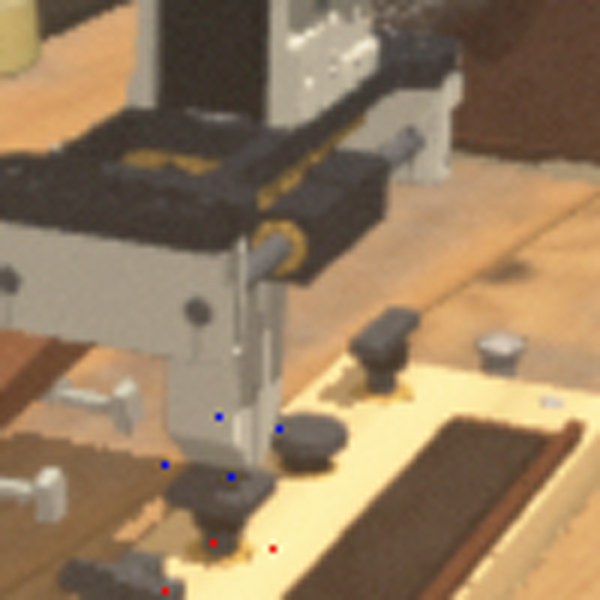

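The round pin at crop (310,440) is now seated low. The fingers are over the square pin, so I'll press it next.

Emit:
send_rows(series="-1 0.1 0 0 0;-1 0.19 0 0 0;-1 0.25 0 0 0;-1 0.31 0 0 0;-1 0.37 0 0 0;-1 0.41 0 0 0;-1 0.41 0 0 0")

```text
time: 11.32
tool_pos: [434.8, 45.3, 5.4]
tcp_rot: [-1.097, 1.571, 0.593]
contact_force: [0.0, -0.6, 2.0]
grip_width: 0.3
```

Emit:
send_rows(series="-1 0.04 0 0 0;-1 0.08 0 0 0;-1 0.08 0 0 0")

```text
time: 11.7
tool_pos: [434.8, 45.3, 3.0]
tcp_rot: [-0.496, 1.571, 1.194]
contact_force: [-0.1, -1.4, 1.4]
grip_width: 0.5
```

Emit:
send_rows(series="-1 0.03 0 0 0;-1 0.055 0 0 0;-1 0.055 0 0 0")

```text
time: 12.08
tool_pos: [434.8, 45.3, 1.4]
tcp_rot: [-1.154, 1.571, 0.536]
contact_force: [-0.9, -0.8, 2.3]
grip_width: 0.3
```

Emit:
send_rows(series="-1 0.02 0 0 0;-1 0.035 0 0 0;-1 0.035 0 0 0")

```text
time: 12.45
tool_pos: [434.8, 45.4, 0.5]
tcp_rot: [-1.385, 1.571, 0.305]
contact_force: [-1.1, -0.7, 4.9]
grip_width: 0.5
```

Emit:
send_rows(series="-1 0.02 0 0 0;-1 0.02 0 0 0")

```text
time: 12.7
tool_pos: [434.9, 45.3, -0.0]
tcp_rot: [-1.517, 1.57, 0.173]
contact_force: [-1.1, -0.6, 6.7]
grip_width: 0.6
```

The square pin is home at the same height and force. I'll lift and move to the bar pin.

Emit:
send_rows(series="-1 -0.4 0 0 0;-1 -1.1 0 0 0;-1 -1.1 0 -1.5 0;-1 -1.1 0 -3 0;-1 -1.1 0 -4.65 0;-1 -1.1 0 -4.65 0;-1 -1.1 0 -4.65 0;-1 -0.6 0 -4.65 0")

```text
time: 13.7
tool_pos: [451.8, -92.1, 18.5]
tcp_rot: [-1.838, 1.569, -0.147]
contact_force: [-0.1, 0.5, -0.2]
grip_width: 0.7
```

```bash
python3 - <<'E'
from h import *
plan(451.3,-93.6,12);look('d5',x0=290,y0=130,w=100,f=6)
E
```

```text
t 13.7 pos [451.82 -92.08  18.45] F [-0.14  0.45 -0.16] w 0.7 yaw 6.91 -> units [ 0.215  0.024 -0.048] turn 0.012
```

View pics/d5.png

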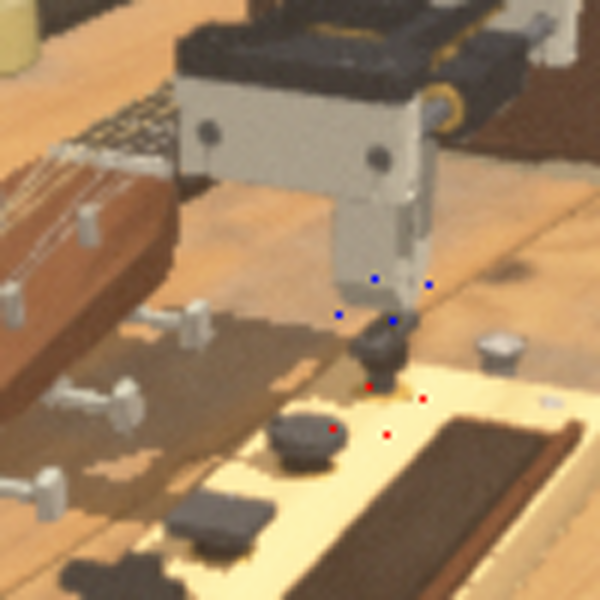

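Emit:
send_rows(series="-1 0 0 0 0;-1 0.1 0 0 0;-1 0.19 0 0 0;-1 0.25 0 0 0;-1 0.31 0 0 0;-1 0.37 0 0 0;-1 0.41 0 0 0;-1 0.41 0 0 0")

```text
time: 14.75
tool_pos: [451.4, -93.2, 5.4]
tcp_rot: [-1.21, 1.571, 0.48]
contact_force: [0.2, 1.2, 1.8]
grip_width: 0.2
```

Emit:
send_rows(series="-1 0.04 0 0 0;-1 0.08 0 0 0;-1 0.08 0 0 0")

```text
time: 15.12
tool_pos: [451.4, -93.2, 3.0]
tcp_rot: [-1.465, 1.571, 0.225]
contact_force: [0.8, 1.0, 2.3]
grip_width: 0.5
```

Emit:
send_rows(series="-1 0.03 0 0 0;-1 0.055 0 0 0;-1 0.055 0 0 0")

```text
time: 15.5
tool_pos: [451.4, -93.2, 1.4]
tcp_rot: [-1.449, 1.571, 0.242]
contact_force: [1.2, 0.7, 2.3]
grip_width: 0.4
```

Emit:
send_rows(series="-1 0.02 0 0 0;-1 0.035 0 0 0;-1 0.035 0 0 0")

```text
time: 15.88
tool_pos: [451.4, -93.2, 0.5]
tcp_rot: [-1.783, 1.571, -0.093]
contact_force: [0.7, 1.0, 5.1]
grip_width: 0.4
```

Emit:
send_rows(series="-1 0.02 0 0 0;-1 0.02 0 0 0")

```text
time: 16.12
tool_pos: [451.5, -93.2, -0.0]
tcp_rot: [-1.866, 1.57, -0.176]
contact_force: [-0.2, 0.5, 5.8]
grip_width: 0.2
```

Emit:
send_rows(series="-1 -0.4 0 0 0;-1 -1.5 0 0 0;-1 -3 0 0 0;-1 -4.5 0 0 0;-1 -4.5 0 0 0")

```text
time: 16.75
tool_pos: [453.2, -94.0, 138.2]
tcp_rot: [-2.081, 1.564, -0.391]
contact_force: [0.1, -0.6, -0.5]
grip_width: 0.2
```

```bash
python3 - <<'E'
from h import *
plan(451.3,-93.6,12);look('d6',x0=270,y0=150,w=120,f=5)
p=capture('wrist')
cv2.imwrite('pics/wrist6.png',p['pixels'][:,:,::-1])
for t in('pin_round_top','pin_square_top','pin_bar_top','pin_cross_top','peg_tall','peg_short','bridge_blank'):
    print(t,[(d['score'],d['point']) for d in place_of(p,t)][:2])
E
```

```text
t 16.75 pos [453.18 -93.99 138.25] F [ 0.12 -0.56 -0.46] w 0.2 yaw 6.84 -> units [4.208 0.086 0.035] turn -0.003
pin_round_top [(0.9, [442.2, -22.8, 39.7])]
pin_square_top [(0.8, [431.3, 49.0, 40.2])]
pin_bar_top [(0.75, [454.4, -91.6, 37.4])]
pin_cross_top [(0.69, [428.0, 120.3, 46.7])]
peg_tall [(0.77, [406.2, 174.8, -1.8])]
peg_short [(0.82, [435.4, -154.0, -1.1])]
bridge_blank [(0.66, [390.4, 7.6, 27.6]), (0.61, [431.5, -151.8, 0.0])]
```

View pics/d6.png

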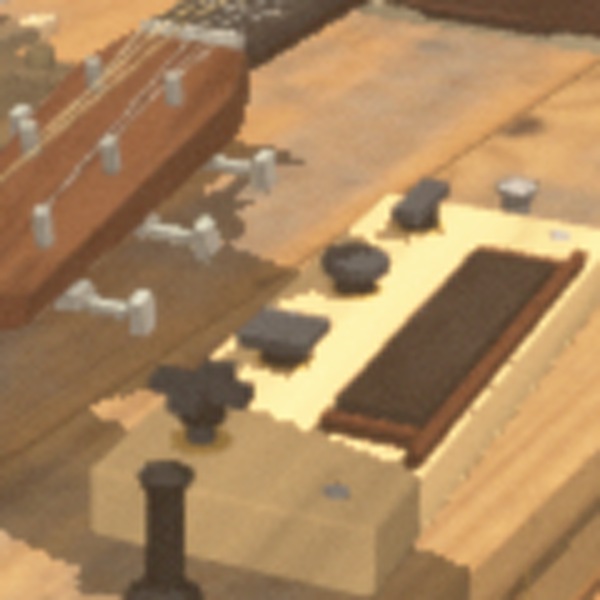

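View pics/wrist6.png

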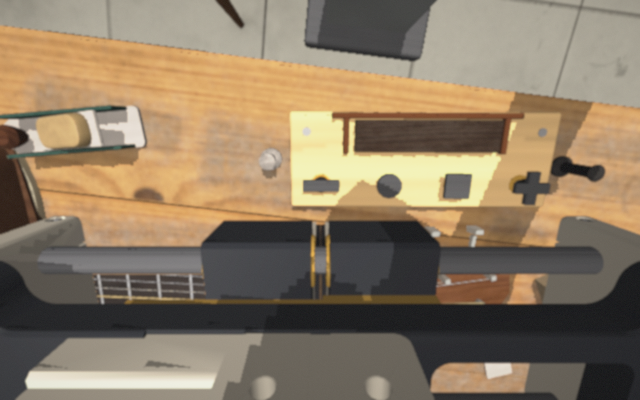

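The scene crop shows round (355,268), square (285,335) and bar (420,205) seated on the board. The cross (200,395) is still standing with its shaft visible. The pegs and blank look undisturbed. I'll hand the job in.

Emit:
send_rows(series="-1 0 0 0 0;-1 0 0 0 0;-1 0 0 0 0")

```text
time: 17.58
tool_pos: [451.4, -93.2, 134.8]
tcp_rot: [-0.817, 1.571, 0.873]
contact_force: [0.6, 0.0, -0.4]
grip_width: 0.3
```

```bash
python3 -c "
from plant import *
print(get_obs()['time'],get_obs()['contact_force']);print(close_job())"
```

```text
17.575 [ 0.55757139  0.01012145 -0.36408218]
the job is handed in; nothing more can be done
None
```

I tapped the round, square and bar pins home in that order with the closed fingertips, and handed the job in at 17.6 s. `close_job()` gives no verdict, so the result below rests on my own checks.

- **Pressing:** each pin slid at about 2 N. The force then rose to 5.8–6.8 N at the same tool height for all three, which shows the bush resting on the board.
- **Last pictures:** the three pressed tops measured about 40, 40 and 37 mm high, and the pictures show all three seated. The cross pin is still up, at about 47 mm with its shaft visible. The arm is clear, with force near zero.
- **Pegs and blank:** they look undisturbed. The final wrist-camera estimates were up to 7 mm off the first ones, for the blank's height and the tall peg's x. I put that down to the camera estimate, because the fingers never went near them.
- **Disagreement found:** the fingers really end about 40 mm short of the reported tool point. Two pictures showed it, and there was no contact at the expected height, so I went by force and pictures instead.

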